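# Press the steel cover onto the open sensor box

## Robot

A 6-joint arm with a two-finger parallel gripper is mounted at the origin on a cart in front of the work surface, level with it; the furniture and walls round the work are solid. World frame = base frame: x ahead of the robot, y to its left, z up, the work surface at z = 0. Lengths are in m, angles in rad, forces in N, time in s.
With the tool pointing down it reaches from about 0.2 to 0.875 m from the base axis. Payload 3.4 kg.
Tool frame: the origin (TCP) lies between the finger pads; the fingertips stand 25 mm ahead of it and the grasp point (between the pads) lies 6 mm ahead of it (r.nose_length is the z of the fingertips in the tool frame, in m); z points along the fingers, y is the line along which they close (so a half turn about z gives the same grasp; the last joint's range is limited). The gripper opens to 94 mm and grips with 3 to 60 N. Pads are 16 mm wide; open, the fingers measure 119 mm over their backs; the gripper's body (75 mm by 177 mm) begins 78 mm behind the grasp point.
Start: joints at [-1.336, 0.276, 1.505, -0, 1.361, -0.121], TCP at [0.2, -0.539, 0.23] pointing down, gripper open.
Joint ranges: [-2.89, 2.89], [-0.75, 2.08], [0.22, 2.7], [-1.18, 4.32], [0.11, 2.71], [-2.7, 2.7]. Speed limits (rad/s): [2.57, 2.57, 3.14, 3.14, 3.14, 3.14].

## Interface

Orientations are given as a unit quaternion [w, x, y, z].
In Python, from plant import r, gripper_to, inverse_kinematics, vision, models, telemetry gives the robot as it stands. Calls block until the motion is done:
- r.move_to(position, orientation): joint-space move of the TCP to a pose.
- r.move_l(position, rot=None, vel=0.15, guard=None): straight line of the TCP; rot=None keeps the orientation; vel is the mean speed in m/s. With guard (N) it stops when the force on the tool has changed by that much, and returns True; else False.
- r.movej(angles): joint-space move.
- gripper_to(opening, f_grip=None): finger opening in m; f_grip is the grip in N (None keeps the last); returns when the fingers have stopped.
- r.hold(seconds).
- inverse_kinematics(position, orientation): joint angles nearest the present ones, or None.
- vision.snapshot(name): name is "side" or "top" or "wrist"; returns the picture (384x512x3 uint8, red, green, blue); there is no depth.
- vision.get_calibration(name): a dict with "fx", "fy", "cx", "cy" (pixels), "D" ([k1, k2, p1, p2, k3] as OpenCV has them; the pictures are not rectified), "position" and "orientation" of the camera in the world. Camera axes: x right, y down, z forward; pixel columns grow to the right and rows downward; lengths in m; the calibration is good to about 2 mm. A picture is of the moment at which its call begins: read the wrist's pose just before it. get_calibration takes no time and is no camera call; for the wrist camera it gives the pose at the moment of the call.
A pose or a line that the arm cannot do raises r.PlanningError and nothing moves.
- r.sign_off(): hands the job in; it is judged then, once.
Trained networks look in the newest picture that a camera, given by its name, has taken for a name from the list of things; names that differ only in an ending like _2 or _b are one class to them, and where a whole thing is asked for, a point or a joint stands for the part that bears it (a point fixed in the world has none). Each returns a list of dicts, best first, with "score" (0 to 1); they miss things now and then, are a little off and sometimes report something else, mostly with a low value. They report only what shows in the picture. A call takes as long as a camera call. They do not tell look-alikes from the thing itself.
- models.boxes_of(thing, camera): "at" ([x, y, z] in m, in world coordinates, good to about 4 mm: the middle of the surface that is visible of it).
- models.regions_of(thing, camera): "pixels" (384x512 bool, what is visible of it).
- models.mark_of(thing, camera): "at" ([x, y, z] in m, in world coordinates, good to about 4 mm: a listed point, or the origin of a listed thing).
Readings, each from a call of its own:
- telemetry.current_t(): time.
- telemetry.current_joints(): joint angles.
- telemetry.current_dq(): joint speeds.
- telemetry.current_joint_efforts(): joint torques, N m.
- telemetry.current_ee_pos(): TCP position.
- telemetry.current_tool_rot(): TCP orientation.
- telemetry.current_wrist_force(): force on the tool from outside, world axes, zero at the start.
- telemetry.current_torque(): the same for the moment, N m.
- telemetry.current_opening(): finger opening in m.
- telemetry.current_finger_force(): force on a finger pad.
Only numpy, scipy, OpenCV 4.12 (cv2) and the standard library are available. Lean on these libraries where they do the work, as an engineer would, in place of code of your own. Each camera call takes 0.05 s, during which the arm holds its last target. There are 200 camera calls.

## Task

Take the loose steel cover plate from the dark rubber mat and lay it centred and squarely on the open blue sensor box, long side along long side. Then press it down against the two stiff orange clips until it sits level and fully home on the rim of the box, and let go. The other blue box already has its cover; leave that one as it is.

Things in the scene. Friction and masses are not known exactly. Their poses are not given: they have to be found in the camera images.
- cover_plate: Loose plain rectangular plate of ground bare steel, 58 x 42 x 8 mm, about 60 g, lying flat on the black rubber mat (mat 3 mm thick on the bench), to be picked by its two long sides (42 mm across). Origin: centre of its underside; x along the 58 mm side, y along the 42 mm side, z up through the thickness. Its two ends are alike.
- open_box: Small blue plastic box fixed to the bench, open at the top, 52 x 36 mm and 40 mm high, 4 mm wall, a screwed foot at each end (78 mm over the feet, 4 mm thick), a short black gland on one end, two orange clips inside. Origin: centre of its underside on the bench; x along its 52 mm side, y along the 36 mm side, z up. The fitted plate overhangs it 3 mm all round.
- open_box_rim (a point): Centre of the open box's mouth at rim height, 40 mm above the bench. The clips (10 x 22 mm) lie 15 mm either side of it along x and start 6 mm above the rim, so a plate merely laid on rests 46 mm above the bench. Each slides straight down under about 5 N (both: about 10 N) and stays where pushed; no spring back. Pressed home, the plate's underside is at rim height.
- closed_box: A second box like the open one, fixed to the bench, with its own steel cover plate of the same kind already fitted (its top at 48 mm). Nothing is to be done here. Origin and axes as for the open box. The two boxes may stand in either place.
Not all that is in view belongs to the job. What is shaped like the cover_plate but brown or yellow is not meant.

How it is judged:
By the outcome, as a careful person would: the job done as asked, in the order asked, and still so for the second after the job is handed in, with the robot touching nothing.
It also fails if it takes over 45 s, if anything falls off the work surface, if the arm or the gripper's body presses on something with over 40 N, if the wrist force passes 120 N, or if a joint passes its speed limit or range.

## Working session

There is one attempt and no reset: what is moved stays moved. The work goes in short steps, each a Python script; the robot and the scene stay as the last script left them, time stands still between calls to the robot, and variables do not carry over. Pictures are saved under pics/ and viewed, at most 11 in all, crops included, and the job is handed in when it is done.

```bash
ls; mkdir -p pics; python3 - <<'E'
from plant import r, vision, models, telemetry
import cv2, numpy as np
ims=[]
for c in("top","side"):
    im=vision.snapshot(c); cv2.imwrite(f"pics/{c}0.png",im[:,:,::-1])
    print(c,{k:np.round(v,3) for k,v in vision.get_calibration(c).items()})
    for t in("cover_plate","open_box","closed_box","open_box_rim"):
        print(t,[(np.round(d["at"],3).tolist(),round(d["score"],2)) for d in models.mark_of(t,c)])
    for d in models.regions_of("cover_plate",c):
        p=np.argwhere(d["pixels"]); print("reg",round(d["score"],2),len(p),p.mean(0))
print(telemetry.current_t())
E
```

```text
pics
top {'fx': np.float64(473.312), 'fy': np.float64(473.312), 'cx': np.float64(251.282), 'cy': np.float64(194.865), 'D': array([0.045, 0.   , 0.   , 0.   , 0.   ]), 'position': array([ 0.499, -0.024,  1.147]), 'orientation': array([-0.023,  0.715, -0.698,  0.035])}
cover_plate [([0.749, -0.002, 0.002], 0.66), ([0.476, 0.199, 0.007], 0.6), ([0.499, -0.134, 0.004], 0.56)]
open_box [([0.525, -0.029, -0.001], 0.91)]
closed_box [([0.534, -0.23, -0.002], 0.72)]
open_box_rim [([0.524, -0.026, 0.039], 0.76)]
reg 0.86 420 [237.48809524 289.87380952]
reg 0.68 414 [129.99275362 239.06521739]
reg 0.67 483 [241.30848861 148.82194617]
side {'fx': np.float64(468.678), 'fy': np.float64(468.678), 'cx': np.float64(251.188), 'cy': np.float64(187.956), 'D': array([0.04, 0.  , 0.  , 0.  , 0.  ]), 'position': array([0.64 , 1.015, 0.516]), 'orientation': array([-0.007,  0.028,  0.839, -0.544])}
cover_plate [([0.495, -0.136, -0.0], 0.62), ([0.478, 0.204, 0.005], 0.59), ([0.747, -0.006, 0.0], 0.59), ([0.524, -0.03, -0.0], 0.5)]
open_box [([0.521, -0.028, 0.0], 0.74)]
closed_box [([0.529, -0.234, 0.002], 0.64)]
open_box_rim [([0.521, -0.026, 0.038], 0.93), ([0.474, 0.202, 0.007], 0.55)]
reg 0.97 390 [249.57948718 314.58974359]
reg 0.83 260 [209.67692308 186.45      ]
0.6
```

```bash
python3 - <<'E'
import cv2
im=cv2.imread("pics/top0.png")[90:330,110:430]
cv2.imwrite("pics/top0c.png",cv2.resize(im,(800,600),interpolation=cv2.INTER_CUBIC))
E
```

```text
(no output)
```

View pics/top0c.png

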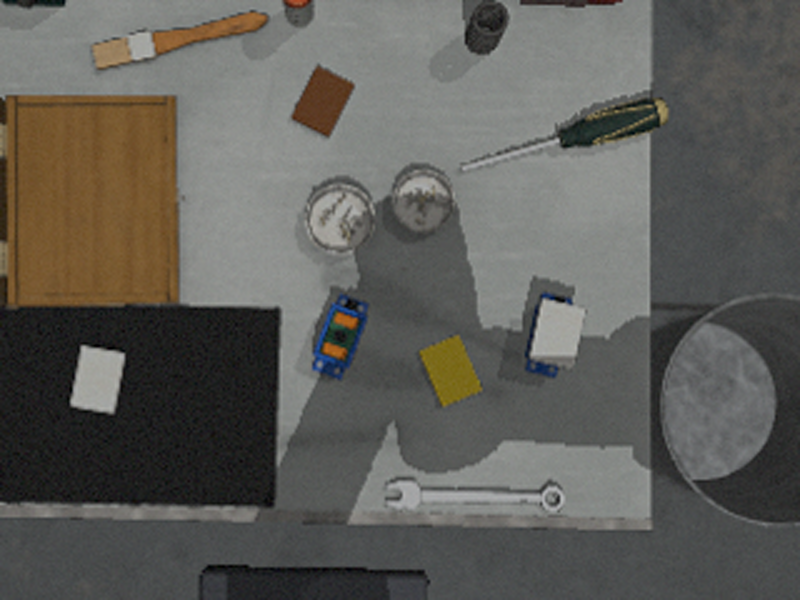

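View pics/side0.png

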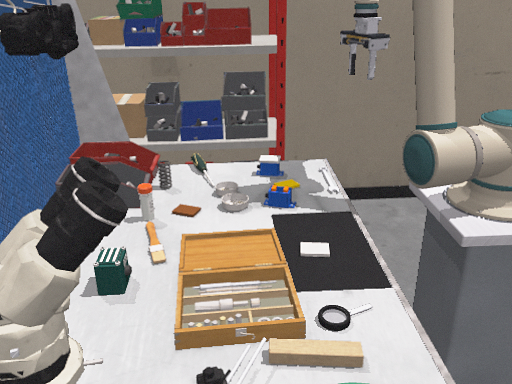

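The top crop shows three candidates: a light grey plate on the black mat (full image 149,242), a brown one (239,130) and a yellow one (290,238). The grey one on the mat is bare steel and fits. The open box with orange clips is at about (246,224). The covered box is at about (332,224). I'll look closer with the wrist camera.

```bash
cat >h.py <<'E'
from plant import r, gripper_to, inverse_kinematics, vision, models, telemetry
import cv2, numpy as np
from scipy.spatial.transform import Rotation as R
def q(y): return [0,np.cos(y/2),np.sin(y/2),0]
def shot(name,cam="wrist"):
    c=vision.get_calibration(cam); im=vision.snapshot(cam); cv2.imwrite(f"pics/{name}.png",im[:,:,::-1]); return im,c
def ray(px,c,z):
    K=np.array([[c["fx"],0,c["cx"]],[0,c["fy"],c["cy"]],[0,0,1]])
    u=cv2.undistortPoints(np.array(px,float).reshape(-1,1,2),K,np.array(c["D"])).reshape(-1,2)
    w,x,y,zz=c["orientation"]
    d=R.from_quat([x,y,zz,w]).apply(np.c_[u,np.ones(len(u))]); p=np.array(c["position"])
    return p+d*((z-p[2])/d[:,2])[:,None]
def rect(mask,c,z):
    """centre, yaw of long side, sides of a mask's outline on plane z"""
    k=max(cv2.findContours(mask.astype(np.uint8),0,1)[0],key=cv2.contourArea)
    P=ray(k.reshape(-1,2),c,z)[:,:2]*1000
    (x,y),(w,h),a=cv2.minAreaRect(P.astype(np.float32))
    if w<h: a+=90; w,h=h,w
    a=(a+90)%180-90
    return np.array([x,y])/1000,np.deg2rad(a),(w,h)
E
python3 - <<'E'
from h import *
gripper_to(0.08)
for n,p,y in(("wbox",(.523,-.028,.24),-.33),("wplate",(.476,.2,.21),-.16)):
    r.move_to(p,q(y)); im,c=shot(n)
    print(n,telemetry.current_t(),np.round(telemetry.current_joints(),2),np.round(telemetry.current_ee_pos(),4),np.round(c["position"],3))
    t="cover_plate" if n=="wplate" else "open_box"
    for d in models.regions_of(t,"wrist"): print(d["score"],rect(d["pixels"],c,.011 if n=="wplate" else .04))
    for d in models.mark_of(t,"wrist"): print(d["score"],d["at"])
a=cv2.imread("pics/wbox.png");b=cv2.imread("pics/wplate.png")
cv2.imwrite("pics/w.png",cv2.resize(np.hstack([a,b]),(800,300)))
E
```

```text
wbox 3.2667 [-0.19  0.19  1.59 -0.    1.35  1.71] [ 0.523  -0.0288  0.24  ] [ 0.591 -0.053  0.394]
0.78 (array([ 0.53040485, -0.03049746]), np.float64(-0.31937866162137113), (69.61563110351562, 35.89995193481445))
0.61 [0.5239, -0.0284, -0.0019]
wplate 4.35 [ 0.26  0.2   1.66 -0.    1.28  1.99] [0.4768 0.1989 0.2103] [0.548 0.187 0.364]
0.98 (array([ 0.49373886, -0.11676266]), np.float64(0.07771610893696172), (67.2951431274414, 36.2091178894043))
0.86 [0.4822, 0.201, -0.0014]
0.68 [0.4886, -0.135, 0.0019]
```

View pics/w.png

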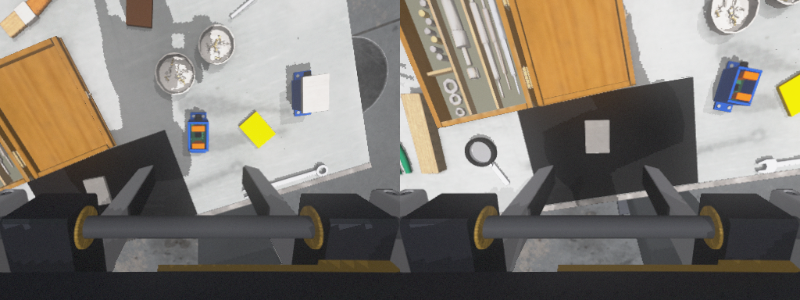

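The wrist picture (right half) shows the grey steel plate on the black mat at full-image pixel about (252,175). The left half shows the open box with two orange clips at about (253,169). Next I'll segment both by colour and check an enlarged crop.

```bash
cat >seg.py <<'E'
from h import *
def plate_mask(im,x,y):
    h=cv2.cvtColor(im,cv2.COLOR_RGB2HSV); m=((h[...,1]<60)&(h[...,2]>100)).astype(np.uint8)
    n,l=cv2.connectedComponents(m,connectivity=4); return l==l[y,x] if l[y,x] else None
def clip_mask(im,x,y,s=40):
    h=cv2.cvtColor(im,cv2.COLOR_RGB2HSV); m=((h[...,0]>4)&(h[...,0]<24)&(h[...,1]>150)&(h[...,2]>110)).astype(np.uint8)
    w=np.zeros_like(m); w[y-s:y+s,x-s:x+s]=1; m*=w
    n,l,st,ce=cv2.connectedComponentsWithStats(m); print("clips",st[1:],ce[1:])
    hull=cv2.convexHull(cv2.findNonZero(m)); o=np.zeros_like(m); cv2.fillConvexPoly(o,hull,1); return o
E
python3 - <<'E'
from seg import *
r0=lambda n:cv2.imread(f"pics/{n}.png")[:,:,::-1].copy()
b,p=r0("wbox"),r0("wplate")
print(p[175,252],p[175,225])
cp=vision.get_calibration("wrist"); m=plate_mask(p,252,175); print(rect(m,cp,.011),m.sum())
# camera pose at box view: same tool-relative transform
T=lambda pos,Rm:np.block([[Rm,np.array(pos)[:,None]],[np.zeros((1,3)),1]])
Q=lambda w:R.from_quat(np.roll(w,-1)).as_matrix()
C=np.linalg.inv(T(telemetry.current_ee_pos(),Q(telemetry.current_tool_rot())))@T(cp["position"],Q(cp["orientation"]))
print(C.round(3))
B=T([.523,-.0288,.24],Q(q(-.33)))@C
cb=dict(cp,position=B[:3,3],orientation=np.roll(R.from_matrix(B[:3,:3]).as_quat(),1))
cm=clip_mask(b,253,169); print(rect(cm,cb,.046))
f=lambda a,x,y:cv2.resize(a[y-30:y+30,x-40:x+40,::-1],(400,300),interpolation=0)
cv2.imwrite("pics/z.png",np.hstack([f(b,253,169),f(p,252,175)]))
E
```

```text
[173 168 163] [48 43 46]
(array([0.47800668, 0.19964464]), np.float64(-0.14457076503938748), (58.77379608154297, 42.37748336791992)) 1326
[[ 0.    -0.969 -0.249  0.072]
 [ 1.     0.     0.     0.001]
 [ 0.    -0.249  0.969 -0.154]
 [ 0.     0.     0.     1.   ]]
clips [[246 161  16   8 121]
 [246 183  16   7 110]] [[253.38842975 164.29752066]
 [253.5        186.05454545]]
(array([ 0.52438104, -0.02983967]), np.float64(-0.3299424895593339), (37.80365753173828, 20.138822555541992))
```

View pics/z.png

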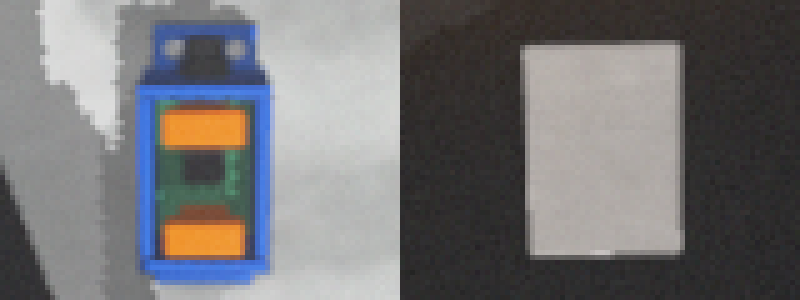

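The crop confirms it: the left shows the open box with both orange clips, and the right shows a plain bare-steel plate on the mat. Grasping it now.

```bash
python3 - <<'E'
from seg import *
y=-.145; P=np.array([.478,.1997])
gripper_to(0.07)
r.move_to([*P,.08],q(y)); r.hold(.1); e=np.array(telemetry.current_ee_pos()); print(e)
P2=P-(e[:2]-P)
g=r.move_l([*P2,.029],q(y),vel=.06,guard=6); print(g,telemetry.current_ee_pos())
gripper_to(.03,50); print(telemetry.current_opening(),telemetry.current_finger_force(),telemetry.current_ee_pos())
e=np.array(telemetry.current_ee_pos())
r.move_l([e[0],e[1],.15],vel=.15); r.hold(.15)
im,c=shot("held"); print(telemetry.current_opening(),telemetry.current_ee_pos(),telemetry.current_tool_rot(),telemetry.current_wrist_force(),telemetry.current_t())
im=shot("held_top","top")
E
```

```text
[0.48004754 0.20029693 0.08199127]
True [0.47507763 0.19884467 0.02827735]
0.041185601770856846 50.61588078402565 [0.47524769 0.19910858 0.0282554 ]
0.0415919135431976 [0.47464688 0.19892024 0.14898262] [ 0.00107719  0.9973658  -0.07246411 -0.0030434 ] [ 0.3089832  -0.49277903 -0.68283334] 8.1167
```

View pics/held.png

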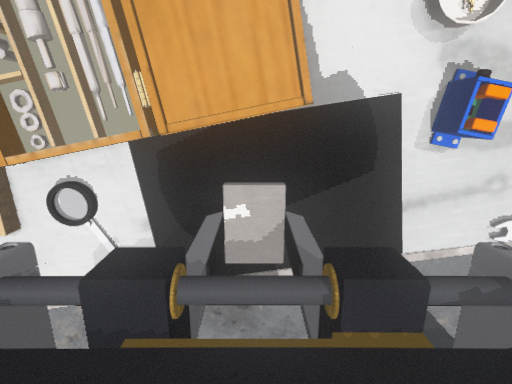

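The held picture shows the plate square between the fingers at columns 224–285, rows 183–263. I'll measure its offset in the tool frame and plan the placing from that.

```bash
python3 - <<'E'
from seg import *
im,c=shot("held2"); e=np.array(telemetry.current_ee_pos()); tr=telemetry.current_tool_rot()
Rt=R.from_quat(np.roll(tr,-1)); z=e[2]-.0173
px=[(224,184),(285,184),(285,263),(224,263)]
W=ray(px,c,z); L=Rt.inv().apply(W-e)*1000; print(L.round(1),L.mean(0))
print(e)
# profile for edges
g=im.mean(2); print(g[176:190,270].round()); print(g[255:275,270].round()); print(g[225,218:230].round(),g[225,280:292].round())
# box re-measure from here is oblique; print joint state
print(np.round(telemetry.current_joints(),2),Rt.as_euler('xyz'))
E
```

```text
[[ 31.7 -18.4  17.1]
 [ 31.7  21.6  17.2]
 [-26.1  23.3  17.5]
 [-26.  -20.   17.4]] [ 2.80751988  1.59462203 17.28935752]
[0.47495744 0.19901098 0.1493247 ]
[ 50.  45.  46.  53.  48.  50.  84. 108. 123. 157. 171. 168. 169. 170.]
[142. 145. 143. 142. 140. 142. 142. 143.  93.  57.  50.  51.  47.  50.
  49.  77. 103. 118. 123. 125.]
[105.  79.  50.  54.  53.  54. 131. 170. 170. 171. 168. 171.] [142. 140. 141. 138.  99.  50.  49.  48.  48.  67.  99. 116.]
[ 0.26  0.25  1.76 -0.    1.14  1.98] [ 3.13935844  0.00515696 -0.14506018]
```

```bash
python3 - <<'E'
from seg import *
y=-.33; d=np.array([np.cos(y),np.sin(y)]); P=np.array([.5245,-.0295])-.085*d
r.move_to([*P,.085],q(y)); r.hold(.5)
im,c=shot("hover"); e=np.array(telemetry.current_ee_pos()); tr=telemetry.current_tool_rot()
Rt=R.from_quat(np.roll(tr,-1)); print(e,Rt.as_euler('xyz'),telemetry.current_opening(),telemetry.current_t())
import pickle; pickle.dump((im,c,e,tr),open("hover.pkl","wb"))
E
```

```text
[ 0.4441448  -0.00169888  0.08502711] [-3.14154400e+00 -7.66357204e-05 -3.29457993e-01] 0.04157378403446869 9.625
```

View pics/hover.png

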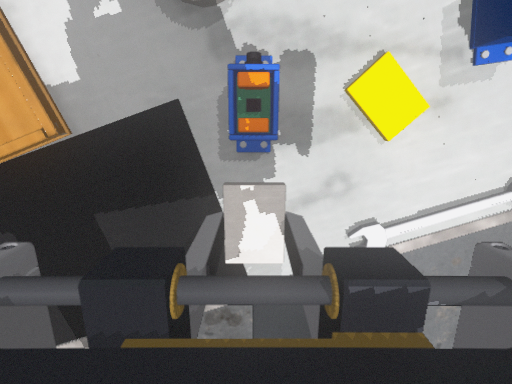

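The hover picture shows the open box ahead at columns 228–279, rows 65–138, and the held plate at columns 224–285, rows 184–263. I'll measure both in the tool frame.

```bash
python3 - <<'E'
from seg import *
import pickle; im,c,e,tr=pickle.load(open("hover.pkl","rb"))
Rt=R.from_quat(np.roll(tr,-1)); tl=lambda W:Rt.inv().apply(W-e)*1000
def sub(mask,z):
    ce,yaw,s=rect(mask,c,z); return tl(np.array([[*ce,z]]))[0].round(1),round(yaw,4),np.round(s,1)
cm=clip_mask(im,253,102,42); print("clips",sub(cm,.046))
h=cv2.cvtColor(im,cv2.COLOR_RGB2HSV)
bl=((h[...,0]>100)&(h[...,0]<130)&(h[...,1]>120)); print(np.unique(h[60:140,228:280][bl[60:140,228:280]][:,2]//20*20,return_counts=True))
m=(bl&(h[...,2]>170)).astype(np.uint8); w=np.zeros_like(m); w[50:155,215:295]=1; m*=w
print("rim",sub(m,.04))
big=im[45:160,205:305,::-1]; mm=np.repeat(m[45:160,205:305,None]*255,3,2)
cv2.imwrite("pics/rim.png",cv2.resize(np.hstack([big,mm]),(800,460),interpolation=0))
W=ray([(223.7,183),(284.2,183),(284.2,263),(223.7,263)],c,e[2]-.0173); print(tl(W).round(1),tl(W).mean(0))
E
```

```text
clips [[238  72  32  15 476]
 [238 118  31  14 428]] [[253.43487395  78.97268908]
 [253.         124.5       ]]
clips (array([84.4,  0.7, 39. ]), np.float64(-0.3444), array([38.8, 21.3]))
(array([ 80, 100, 120, 140, 160, 180, 200, 220], dtype=uint8), array([ 15, 113, 118, 364, 447,  27,  53, 174]))
rim (array([110.5,   5.8,  45. ]), np.float64(1.2413), array([24.7,  8.1]))
[[ 32.6 -18.9  17.3]
 [ 32.6  20.8  17.3]
 [-25.7  22.4  17.3]
 [-25.7 -20.5  17.3]] [ 3.46127241  0.9558291  17.30021883]
```

View pics/rim.png

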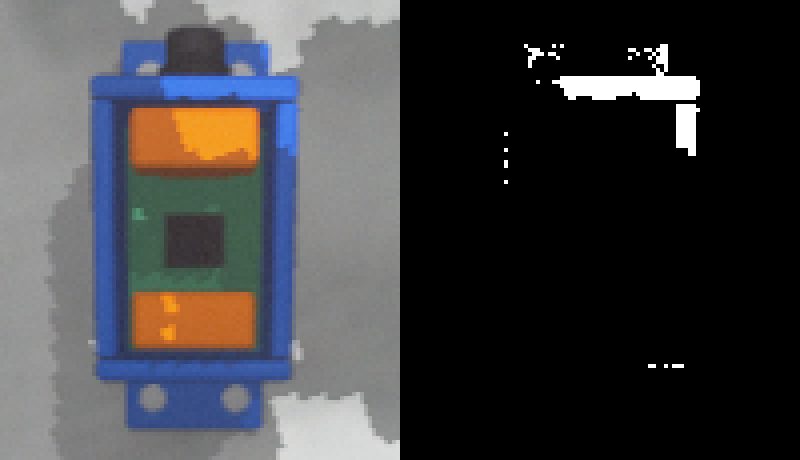

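```bash
python3 - <<'E'
from seg import *
import pickle; im,c,e,tr=pickle.load(open("hover.pkl","rb"))
Rt=R.from_quat(np.roll(tr,-1)); tl=lambda W:Rt.inv().apply(W-e)*1000
px=np.array([(91,76),(300,76),(294,380),(96,380)])/4+[204.5,44.5]
L=tl(ray(px,c,.04)); print(L.round(1),L.mean(0))
ce,yaw,s=rect(clip_mask(im,253,102,42),c,.046)
g=im.astype(float).mean(2)
for col in(230,255,280): print(g[178:190,col].round(),g[258:268,col].round())
for row in(190,205): print(g[row,219:230].round(),g[row,279:290].round())
E
```

```text
[[109.9 -17.3  45. ]
 [109.9  18.4  45. ]
 [ 58.8  18.6  45. ]
 [ 58.8 -17.7  45. ]] [84.37418919  0.48614938 45.03355173]
clips [[238  72  32  15 476]
 [238 118  31  14 428]] [[253.43487395  78.97268908]
 [253.         124.5       ]]
[152. 152. 146. 151. 125. 115. 121. 168. 175. 176. 174. 174.] [172. 236. 242. 236. 235. 162.  75.  68.  67.  68.]
[151. 154. 153. 155. 132. 118. 125. 164. 173. 173. 178. 176.] [238. 239. 239. 238. 238. 217. 201. 200. 201. 202.]
[221. 221. 223. 222. 164. 128. 130. 171. 176. 174. 176. 180.] [241. 240. 240. 240. 240. 217. 204. 205. 203. 202.]
[149. 147. 147. 141. 156. 170. 172. 173. 175. 174. 174.] [180. 179. 178. 180. 179. 178. 176. 203. 220. 221. 220.]
[ 71. 167. 203. 205. 183. 167. 173. 173. 173. 173. 175.] [176. 174. 175. 176. 174. 168. 186. 202. 205. 206. 202.]
```

```bash
python3 - <<'E'
from seg import *
import pickle; im,c,e0,tr=pickle.load(open("hover.pkl","rb"))
Rt=R.from_quat(np.roll(tr,-1)); T=e0+Rt.apply([.0815,-.0004,0]); yq=q(-.33); print("target",T)
r.move_l([*T[:2],.085],yq,vel=.1); r.hold(.4)
off=np.zeros(2)
for i in range(2):
    e=np.array(telemetry.current_ee_pos()); off+=T[:2]-e[:2]; print(e)
    r.move_l([*(T[:2]+off),.080],yq,vel=.05); r.hold(.4)
print(telemetry.current_ee_pos())
g=r.move_l([*(T[:2]+off),.0690],yq,vel=.02,guard=4); print(g,telemetry.current_ee_pos(),telemetry.current_wrist_force())
r.hold(.2); print(telemetry.current_ee_pos(),telemetry.current_wrist_force(),telemetry.current_torque(),telemetry.current_t())
a,_=shot("lay"); b,_=shot("lay_top","top"); s,_=shot("lay_side","side")
z=lambda m,x,y:cv2.resize(m[y-28:y+28,x-37:x+37,::-1],(400,300),interpolation=2)
cv2.imwrite("pics/lay3.png",np.vstack([np.hstack([cv2.resize(a[:,:,::-1],(400,300)),z(b,246,224)]),np.hstack([z(s,281,197),np.zeros((300,400,3),np.uint8)])]))
E
```

```text
target [ 0.52139096 -0.02768811  0.08503337]
[ 0.52123905 -0.02760569  0.08514169]
[ 0.52157452 -0.02776527  0.08004642]
[ 0.52137264 -0.02769408  0.08000214]
True [ 0.52128034 -0.02769762  0.07057896] [0.48349235 0.02833161 1.87388435]
[ 0.52126646 -0.02768152  0.07055153] [1.03894076 0.21224934 2.46366689] [ 0.01088599 -0.15836153  0.07240661] 12.9667
```

View pics/lay3.png

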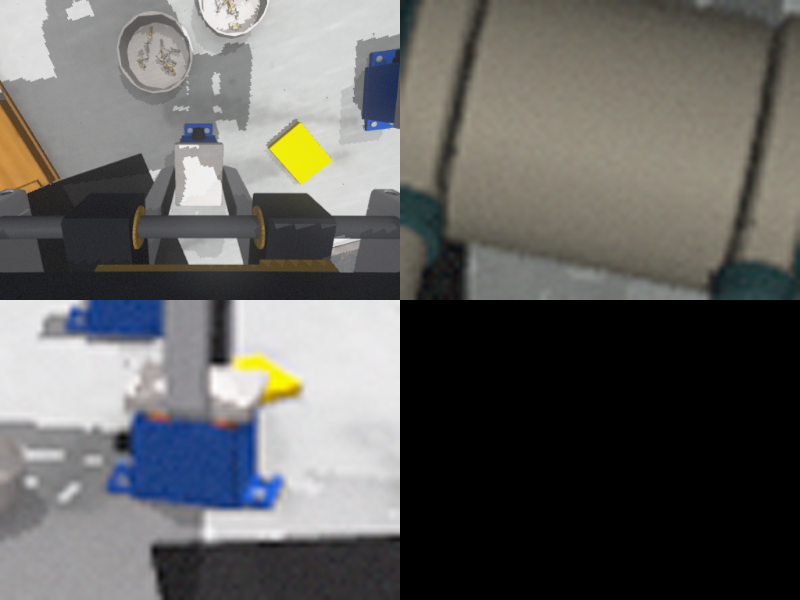

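Wrist and side views show the plate resting square on the orange clips, with even overhang on the box. Pressing it home now.

```bash
python3 - <<'E'
from seg import *
yq=q(-.33); p=np.array(telemetry.current_ee_pos())
gripper_to(.03,60)
g=r.move_l([.5214,-.0277,.0625],yq,vel=.01,guard=28); print(g,telemetry.current_ee_pos(),telemetry.current_wrist_force(),telemetry.current_torque())
r.hold(.3); print(telemetry.current_ee_pos(),telemetry.current_wrist_force(),telemetry.current_t())
s,_=shot("press_side","side")
gripper_to(.06); e=telemetry.current_ee_pos(); r.move_l([e[0],e[1],.11],vel=.1)
# press with closed fingers in the middle
gripper_to(0.0,10); e=telemetry.current_ee_pos(); print(e)
g=r.move_l([.5214+.0027,-.0277-.0009,.069],yq,vel=.04,guard=24); print(g,telemetry.current_ee_pos(),telemetry.current_wrist_force(),telemetry.current_torque())
r.hold(.2); print(telemetry.current_ee_pos(),telemetry.current_wrist_force())
r.move_l([.524,-.0286,.12],yq,vel=.15)
d=np.array([np.cos(-.33),np.sin(-.33)]); P=np.array([.524,-.0286])-.075*d
r.move_l([*P,.13],yq,vel=.15); r.hold(.3); a,c=shot("after"); s2,_=shot("after_side","side")
print(telemetry.current_t())
import pickle; pickle.dump((a,c),open("after.pkl","wb"))
z=lambda m,x,y:cv2.resize(m[y-28:y+28,x-37:x+37,::-1],(400,300),interpolation=2)
cv2.imwrite("pics/aft.png",np.vstack([np.hstack([cv2.resize(a[:,:,::-1],(400,300)),cv2.resize(a[30:210,140:380,::-1],(400,300))]),np.hstack([z(s,281,197),z(s2,281,197)])]))
E
```

```text
False [ 0.52120961 -0.02767126  0.06516254] [-3.59403273  0.52675364 21.51798675] [ 0.16564322  0.74348206 -0.07292323]
[ 0.52118588 -0.02767454  0.06517539] [-3.52526377  0.57954673 20.72789174] 14.5833
[ 0.52102878 -0.02764027  0.11002176]
True [ 0.52343338 -0.02845503  0.07326188] [-1.47970424  0.62937691  5.50725079] [0.10035402 0.16308378 0.00957625]
[ 0.52339665 -0.0284696   0.07326519] [-0.67553365  0.48293026  5.0950505 ]
19.3667
```

View pics/aft.png

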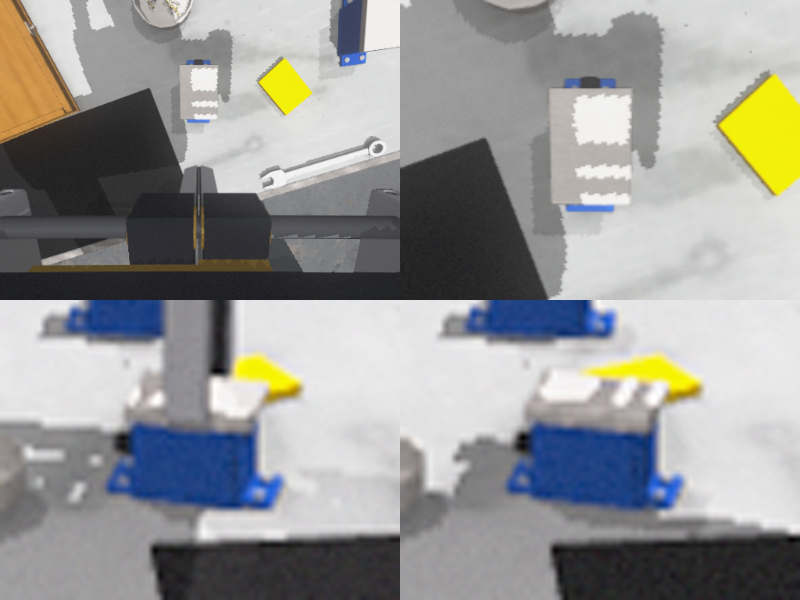

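The after picture shows the plate over the box, centred on the feet to about 0.5 mm across. The side view shows it on the rim with no orange visible. I'll check the lengthwise centring numerically and press firmly over each clip to be sure it's home.

```bash
python3 - <<'E'
from seg import *
import pickle; a,c=pickle.load(open("after.pkl","rb"))
f=lambda p:np.array(p,float)*.6+[140,30]
y=-.33; d=np.array([np.cos(y),np.sin(y)]); n=np.array([-d[1],d[0]]); D=np.c_[d,n]
pl=ray(f([(549,90),(632,90),(632,206),(549,206)]),c,.048)[:,:2]; ft=ray(f([(565,79),(614,79),(614,211),(565,211)]),c,.004)[:,:2]
print("plate",pl.mean(0),((pl-pl.mean(0))@D*1e3).round(1)); print("feet",ft.mean(0),((ft-ft.mean(0))@D*1e3).round(1)); print("diff mm",((pl.mean(0)-ft.mean(0))@D*1e3).round(1))
yq=q(y); C=np.array([.5241,-.0286])
for s in(.013,-.013,0):
    p=C+s*d
    r.move_l([*p,.080],yq,vel=.12); r.move_l([*p,.0713],yq,vel=.012); r.hold(.3)
    print(s,np.round(telemetry.current_ee_pos(),4),np.round(telemetry.current_wrist_force(),1)); r.move_l([*p,.078],yq,vel=.05)
r.move_l([*C,.14],yq,vel=.15)
P=C-.075*d; r.move_l([*P,.15],yq,vel=.15); r.hold(.3); a,c=shot("fin"); s2,_=shot("fin_side","side"); print(telemetry.current_t())
cv2.imwrite("pics/fin2.png",np.hstack([cv2.resize(a[30:210,140:380,::-1],(400,300)),cv2.resize(s2[167:223,244:318,::-1],(400,300))]))
E
```

```text
plate [ 0.4557448  -0.22099563] [[ 28.6  26.5]
 [ 28.3 -13.6]
 [-28.5 -27.8]
 [-28.4  14.9]]
feet [ 0.44499071 -0.25650931] [[ 38.4  22.6]
 [ 38.2  -5.3]
 [-38.3 -23.7]
 [-38.2   6.3]]
diff mm [-1.3 37.1]
0.013 [ 0.5363 -0.0328  0.0732] [-4.8  0.6 14. ]
-0.013 [ 0.512  -0.0245  0.0732] [-3.1  0.7 15.3]
0 [ 0.5239 -0.0285  0.0732] [-4.6  1.3 14.4]
26.9833
```

View pics/fin2.png

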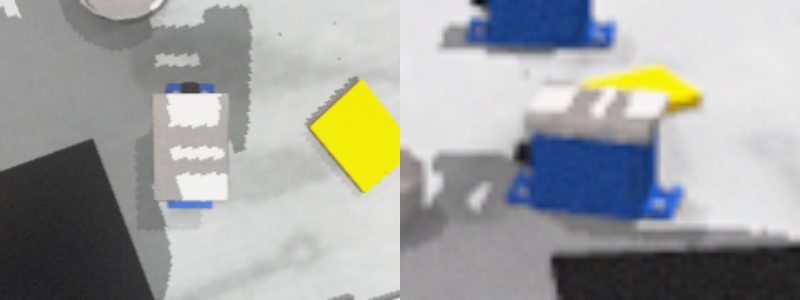

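All three presses stopped at the same height (tips 48.2 mm), so the plate is level and home. My centring check left out the 400 px mosaic offset, so I'll redo it.

```bash
python3 - <<'E'
from seg import *
import pickle; a,c=pickle.load(open("after.pkl","rb"))
f=lambda p:(np.array(p,float)-[400,0])*.6+[140,30]
y=-.33; d=np.array([np.cos(y),np.sin(y)]); n=np.array([-d[1],d[0]]); D=np.c_[d,n]
pl=ray(f([(549,90),(632,90),(632,206),(549,206)]),c,.048)[:,:2]; ft=ray(f([(565,79),(614,79),(614,211),(565,211)]),c,.004)[:,:2]
print(((pl-pl.mean(0))@D*1e3).round(1),((ft-ft.mean(0))@D*1e3).round(1)); print("diff mm",((pl.mean(0)-ft.mean(0))@D*1e3).round(1))
E
```

```text
[[ 28.6  20.5]
 [ 28.6 -20.5]
 [-28.6 -21.9]
 [-28.6  21.9]] [[ 38.6  14.3]
 [ 38.6 -14.3]
 [-38.6 -15.4]
 [-38.6  15.4]]
diff mm [-1.4 -0.5]
```

```bash
python3 - <<'E'
from seg import *
import pickle
y=-.33; d=np.array([np.cos(y),np.sin(y)]); C=np.array([.5241,-.0286])
P=C+.075*d; r.move_to([*P,.17],q(y+np.pi)); r.move_l([*P,.13],vel=.1); r.hold(.3)
a,c=shot("opp"); pickle.dump((a,c),open("opp.pkl","wb")); print(telemetry.current_t())
cv2.imwrite("pics/opp2.png",cv2.resize(a[30:210,140:380,::-1],(800,600)))
E
```

```text
30.5667
```

View pics/opp2.png

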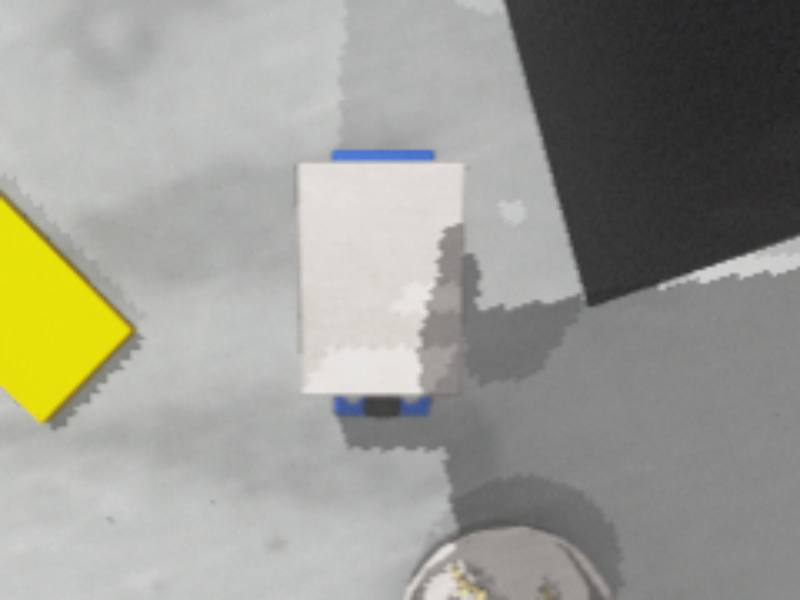

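The opposite view shows plate columns 297–464, rows 163–394 (in the crop), with the feet showing at rows 150 and 416.

```bash
python3 - <<'E'
from seg import *
import pickle; y=-.33; d=np.array([np.cos(y),np.sin(y)]); D=np.c_[d,[-d[1],d[0]]]
a,c=pickle.load(open("opp.pkl","rb")); f=lambda p:np.array(p,float)*.3+[139.7,29.7]
pl=ray(f([(297,163),(464,163),(462,394),(301,394)]),c,.048)[:,:2]; ft=ray(f([(332,150),(433,150),(430,416),(334,416)]),c,.004)[:,:2]
print(((pl-pl.mean(0))@D*1e3).round(1),((ft-ft.mean(0))@D*1e3).round(1),"diff",((pl.mean(0)-ft.mean(0))@D*1e3).round(1))
r.move_l([*telemetry.current_ee_pos()[:2],.25],vel=.15)
print(telemetry.current_t())
E
```

```text
[[-28.3 -20.7]
 [-28.3  20.5]
 [ 28.3  21.3]
 [ 28.3 -21. ]] [[-38.8 -14.7]
 [-38.8  14.8]
 [ 38.8  15. ]
 [ 38.8 -15.1]] diff [-0.8 -0.4]
31.5167
```

```bash
python3 -c "
from plant import r
print(r.sign_off())"
```

```text
the job is handed in; nothing more can be done
None
```

The steel cover plate is on the open blue box, square and about 1 mm off centre, pressed home and level on the rim; it was released, the other box was left alone, and I handed the job in at about 31.5 s.

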